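Clamp a slide carrier in the hand-wheel press

TASK

Get the orange slide carrier out of its dock and slide it, forked end first, flat under the bridge of the white press until its slot is fully home on the headed pin and it lies straight. Then wind the black handwheel clockwise through a full turn to its stop, so that the pad clamps the carrier, and let go. Leave the tally counter, timer, specimen cup and dropper bottle where they are.

Things in the scene. Friction and masses are not known exactly. Their poses are not given: they have to be found in the camera images.
- carrier: loose orange plate, 150 x 40 x 6 mm, 60 to 100 g, a glass slide in its top. Origin: centre of its underside; x along its length to the forked end, z up. From x = +50 to the tip at +75 mm a 12 mm wide open slot runs along its middle between two 14 mm tines with round ends. At the start it lies in the dock, only the last 45 mm or so of the fork outside
- fork (a point): middle of the carrier's fork, 57 mm ahead of its origin, 3 mm over its underside; pinch here across the 40 mm width to draw it out. Fingers on the fork would hit the press, so put the carrier down on the worktop and take it again by the grip
- grip (a point): on the carrier's grey upright grip, 55 mm behind its origin, 22 mm over its underside. The grip is 24 mm (x) by 14 mm (y) and ends 34 mm over the underside; pinch across the 14 mm. At the start it is under the dock's roof. The centre of mass lies about 45 mm ahead of it: grip firmly (30 N) so that the fork does not sag
- slot_seat (a point): point of the carrier's underside 54.5 mm ahead of its origin, 4.5 mm out from the closed end of the slot: coincides with the pin's axis when the carrier is fully home
- dock: fixed grey garage with a clear roof, 110 x 62 x 54 mm; its opening faces its own -x, its floor is 10 mm thick and reaches from x = -50 to +60, inside 50 mm wide and 38 mm high. Origin on the worktop, 50 mm behind the opening. The carrier's forked end overhangs the floor's edge, pointing to the dock's -x
- press: fixed; origin on the worktop. Base plate x = -60 to +70, 96 mm wide, 10 mm thick; the carrier goes in along +x, x axes parallel. White bridge x = -11 to +55, underside 50, top 60 mm over the worktop; its cheeks' inner faces at y = -37, +37; 20 mm free height between base plate and raised pad. At home the carrier's origin is at x = -14.5, its grip at -69.5, clear of the bridge
- pin (a point): axis of the steel pin at the top of the base plate (10 mm over the worktop), 40 mm ahead of the press origin. Neck 9 mm thick and 10 mm high, with a head 18 mm wide and 4 mm thick on it, wider than the slot: the carrier must go in sideways beneath the head
- handwheel (a joint): black wheel, 100 mm across, upright axis, on top of the bridge; its top is 75 mm over the worktop. Value in rad, grows clockwise seen from above; 0 to 0.4 at the start, stop at 7.0. It stays where it is left (friction 0.06 Nm, 1.5 N at the knob). 2.2 mm of pad travel per rad downwards; the pad meets the carrier at 6.4
- wheel_axis (a point): fixed point on the wheel's axis, 92 mm over the worktop, level with the middle of the crank knob, 30 mm ahead of the press origin; axes as the press's
- knob (a point): middle of the red crank knob: upright, 20 mm thick, 31 mm high (75 to 106 mm over the worktop), spins freely on its own pin, 39 mm from the wheel's axis. At joint value 0 it lies towards the press's +x (far side)
- clamp_pad: black sprung pad, 26 x 34 mm, under the bridge's front part; origin in the middle of its underside, 30 mm over the worktop when up and 16 mm when on the carrier; presses with about 5 N
- tally_counter: bystander: small round counter, 50 x 50 x 25 mm, origin under its centre
- timer: bystander: white timer, 60 x 66 x 18 mm, origin under its centre
- specimen_cup: bystander: specimen cup with orange lid, 62 mm wide, 73 mm high, origin under its centre
- dropper: bystander: white dropper bottle with blue cap, 35 mm wide, 96 mm high, origin under its centre
- microscope: fixed microscope behind the dock and to the left of the press, between y = -0.16 and +0.05 from x = 0.61 m back; its eyepieces reach forward to x = 0.52 at 0.37 to 0.44 m height, y = -0.12 to -0.01: keep the wrist clear of them when passing

How it is judged:
On the way, in this order (a step that is already met when the one before it is completed fails the run):
1. the carrier is out of the dock (horizontal distance between carrier and dock above 0.13 m), for 0.1 s.
2. the carrier's slot is home on the pin, under its head, while the wheel is still up (horizontal distance between slot_seat and pin below 0.005 m and z of slot_seat in the frame of pin below 0.004 m and value of joint handwheel below 1 rad), for 0.2 s.
3. the wheel is wound to its stop (value of joint handwheel above 6.75 rad), for 0.2 s.
At the end, for the whole second after the job is handed in: the carrier lies flat (within 0.06 rad) on the press's base plate, straight within 0.12 rad, its slot home on the pin within 5 mm and under the head; the handwheel is at its stop (over 6.75 rad) and the pad presses on the carrier; all at rest (horizontal distance between slot_seat and pin below 0.005 m and z of slot_seat in the frame of pin below 0.003 m and angle between carrier's own z axis and vertical below 0.06 rad and angle between the x axis of carrier and the x axis of press, either way round below 0.12 rad and value of joint handwheel above 6.75 rad and contact force between clamp_pad and carrier above 0.5 N and linear speed of carrier below 0.01 m/s); the robot touches nothing.
It fails at once if the tally counter was displaced by over 20 mm (distance of tally_counter from where it was at the start of the episode above 0.02 m).
It fails at once if the timer was displaced by over 20 mm (distance of timer from where it was at the start of the episode above 0.02 m).
It fails at once if the specimen cup was displaced by over 20 mm or tipped (distance of specimen_cup from where it was at the start of the episode above 0.02 m or angle between specimen_cup's own z axis and vertical above 0.5 rad).
It fails at once if the dropper bottle was displaced by over 20 mm or tipped (distance of dropper from where it was at the start of the episode above 0.02 m or angle between dropper's own z axis and vertical above 0.5 rad).
It also fails if it takes over 72 s, if anything falls off the work surface, if the arm or the gripper's body presses on something with over 40 N, if the wrist force passes 120 N, or if a joint passes its speed limit or range.

ROBOT

A 6-joint arm with a two-finger parallel gripper is mounted at the origin on a cart in front of the work surface, level with it; the furniture and walls round the work are solid. World frame = base frame: x ahead of the robot, y to its left, z up, the work surface at z = 0. Lengths are in m, angles in rad, forces in N, time in s.
With the tool pointing down it reaches from about 0.35 to 0.775 m from the base axis. Payload 5.5 kg.
Tool frame: the origin (TCP) lies on the centre line of the jaws, within the pads' length; the fingertips stand 11 mm ahead of it and the grasp point (between the pads) lies 8 mm behind it; z points along the fingers, y is the line along which they close (so a half turn about z gives the same grasp; the last joint's range is limited). The gripper opens to 85 mm and grips with 20 to 120 N. Pads are 22 mm wide; open, the fingers measure 114 mm over their backs; the gripper's body (76 mm by 85 mm) begins 54 mm behind the grasp point. The pads swing forward as they close: fully open they stand 13 mm farther back than shut.
Start: joints at [-1.35, 0.313, 0.046, 1.304, 0, 1.431], TCP at [0.203, -0.538, 0.242] pointing down, gripper open.
Joint ranges: [-2.76, 2.76], [-0.86, 1.69], [-1.03, 1.26], [-2.2, 2.34], [-1.47, 1.5], [-3.14, 3.14]. Speed limits (rad/s): [2.57, 2.57, 3.14, 3.14, 3.14, 3.14].

INTERFACE

Orientations are given as a unit quaternion [w, x, y, z].
In Python, from workcell import get_state, eyes, env gives the robot as it stands.
- The arm moves only by the shell command python3 -m inch 'ROWS' [OPENING] [FORCE]. ROWS is JSON, one flat list of numbers, 4 for each row, row after row: the shift along the tool's x, y, z in cm, then the turn about the tool's z in rad. A call has exactly 5 rows; each row shifts and turns the commanded pose from where the row before left it, along the tool's axes as they then stand; what a row does not reach is not made up. A row lasts 1/12 s, in which the tool goes at most 41.7 mm and 7.16 degrees, less where a joint would pass 70% of its speed; a pose out of reach is approached as far as the arm can. A call is refused whole if a number of a shift passes 4.17 or a number of a turn 0.125, either way. A call with a gripper value outside its range is refused whole. OPENING is the opening, from -1 (shut) to 1 (fully open), set as the call begins (- or left out, the last holds). The fingers move at their own pace and stop on an object; FORCE is the grip in N (left out, the last holds). Time passes only in rows, so rows that do not move let the fingers close, or fill a call up. It gives the time, the measured TCP pose, the force, the opening and the grip force at its end, in the units of the state.
- get_state(): the state, without advancing time (a new reading comes with each control period).
- eyes.read_camera(name): name is "scene" or "top" or "wrist"; returns the picture (384x512x3 uint8, red, green, blue); there is no depth.
- eyes.camera_info(name): a dict with "fovy" (degrees; the focal length in pixels is half the picture's height over the tangent of half this angle, whatever the lens; pixels are square), "cx", "cy" (the principal point, pixels), "xyz" and "orientation" of the camera in the world. Camera axes: x right, y down, z forward; pixel columns grow to the right and rows downward; lengths in m; the calibration is good to about 2 mm. A picture is of the moment at which its call begins: read the wrist's pose just before it. camera_info takes no time and is no camera call; for the wrist camera it gives the pose at the moment of the call.
- env.hand_in(): hands the job in; it is judged then, once.
The state is a dict: "clock": time; "joint_pos": joint angles; "qvel": joint speeds; "tau": joint torques, N m; "tcp_pos": TCP position; "orientation": TCP orientation; "wrist_force": force on the tool from outside, world axes, zero at the start; "ft_torque": the same for the moment, N m; "finger_gap": finger opening in m; "grip_force": force on a finger pad.
Only numpy, scipy, OpenCV 4.12 (cv2) and the standard library are available. Lean on these libraries where they do the work, as an engineer would, in place of code of your own. Each camera call takes 0.05 s, during which the arm holds its last target. There are 200 camera calls.

## Working session

There is one attempt and no reset: what is moved stays moved. The work goes in short steps, Python scripts to look and compute and a shell command to move; the robot and the scene stay as the last step left them, time stands still between calls to the robot, and variables do not carry over. Pictures are saved under pics/ and viewed, at most 13 in all, crops included, and the job is handed in when it is done.

```bash
ls; mkdir -p pics; python3 - <<'E'
from workcell import get_state, eyes, env
import cv2,numpy as np
s=get_state();print(s)
for n in("scene","top","wrist"): print(n,eyes.camera_info(n))
a=[cv2.cvtColor(eyes.read_camera(n),cv2.COLOR_RGB2BGR) for n in("top","scene")]
cv2.imwrite("pics/top0.png",a[0]);cv2.imwrite("pics/scene0.png",a[1])
cv2.imwrite("pics/a0.png",cv2.resize(a[0],(800,600),interpolation=cv2.INTER_CUBIC))
cv2.imwrite("pics/b0.png",a[1])
E
```

```text
pics
{'clock': 0.0, 'joint_pos': array([-1.34960744e+00,  3.13988890e-01,  4.50102813e-02,  1.30362084e+00,
        1.80463702e-05,  1.43119315e+00]), 'qvel': array([-0.00064216, -0.00065685,  0.00174598,  0.00074033, -0.00050188,
        0.0009633 ]), 'tau': array([-1.24227216e-05, -4.80634725e+01,  2.98529327e+01,  1.94777007e-02,
       -1.71615034e-04, -1.50108853e-06]), 'tcp_pos': array([ 0.20287077, -0.53750505,  0.24142822]), 'orientation': array([-9.01176156e-04,  9.83772316e-01,  1.79419111e-01, -2.77512595e-05]), 'wrist_force': array([0.39000193, 0.31093984, 0.34047516]), 'ft_torque': array([-0.01152296, -0.06017347, -0.00560959]), 'grip_force': 0.0, 'finger_gap': 0.0852202825771359}
scene {'fovy': 46.32358076262702, 'cx': 246.06021366823953, 'cy': 184.04249783546823, 'xyz': array([-0.1609772 ,  0.46515235,  0.70292436]), 'orientation': array([ 0.19226061, -0.35202811,  0.80025377, -0.44576447])}
top {'fovy': 53.22988813957527, 'cx': 260.66545669004273, 'cy': 198.40746956231, 'xyz': array([ 0.41216849, -0.21213869,  1.11047672]), 'orientation': array([-0.04027106,  0.7111835 , -0.7005979 ,  0.04193869])}
wrist {'fovy': 70.68151874295437, 'cx': 258.59962519919236, 'cy': 193.57068374050888, 'xyz': array([ 0.27165271, -0.51241182,  0.37351851]), 'orientation': array([ 0.11817963,  0.81369346, -0.56312164, -0.08264718])}
```

View pics/a0.png

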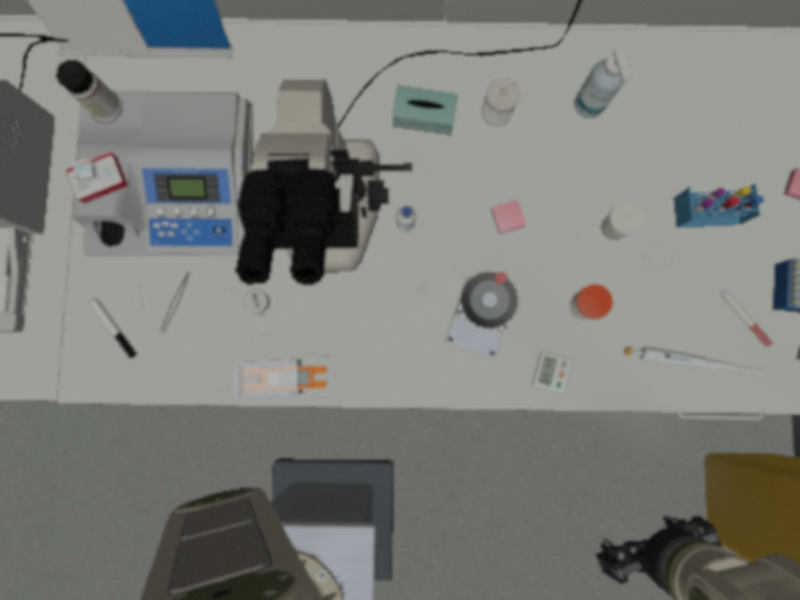

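View pics/b0.png

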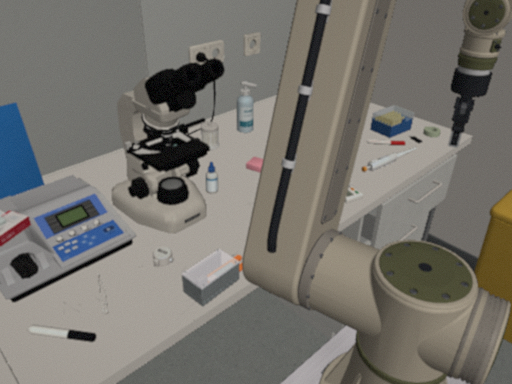

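The top view (800x600 scale) shows the dock at about (270,378) with the orange fork pointing right, its tip at (327,377). The press wheel is at (490,299), the red knob at (501,278) and the base plate's front edge at about (448,338) to (494,355). The timer is at (551,371), cup (594,302), counter (257,300) and dropper (405,217).

```bash
cat > h.py <<'E'
import numpy as np,cv2
from scipy.spatial.transform import Rotation as R
from workcell import get_state, eyes, env
def K(c,h=384):
    f=h/2/np.tan(np.radians(c['fovy']/2)); return f
def rot(q): return R.from_quat([q[1],q[2],q[3],q[0]]).as_matrix()
def ray(c,u,v,z):
    f=K(c);d=rot(c['orientation'])@np.array([(u-c['cx'])/f,(v-c['cy'])/f,1]); p=c['xyz']
    return p+d*(z-p[2])/d[2]
def proj(c,P):
    q=(np.atleast_2d(P)-c['xyz'])@rot(c['orientation']); f=K(c)
    return np.c_[q[:,0]/q[:,2]*f+c['cx'],q[:,1]/q[:,2]*f+c['cy']]
def shot(n):
    c=eyes.camera_info(n); return c,cv2.cvtColor(eyes.read_camera(n),cv2.COLOR_RGB2BGR)
E
python3 - <<'E'
from h import *
c=eyes.camera_info("top");im=cv2.imread("pics/top0.png")
s=.64
for n,u,v,z in[("forktip",327,377,.013),("wheel",490,299,.075),("hub",490,299,.08),("knob",501,277,.106),("pbaseL",448,338,.01),("pbaseR",494,355,.01),("timer",551,371,.018),("cup",594,302,.073),("counter",257,300,.025),("dropper",405,212,.096),("dockRearL",234,364,.054),("dockRL2",234,398,.05)]:
    print(n,ray(c,u*s,v*s,z).round(3))
x=cv2.resize(im[160:270,130:370],None,fx=3.3,fy=3.3,interpolation=cv2.INTER_CUBIC);cv2.imwrite("pics/c0.png",x);print(x.shape)
h=cv2.cvtColor(im,cv2.COLOR_BGR2HSV)
m=((h[...,0]<20)&(h[...,1]>120)&(h[...,2]>120)).astype(np.uint8)
n,l,st,ce=cv2.connectedComponentsWithStats(m)
for i in range(1,n):
    if st[i,4]>15: print(st[i],ce[i])
E
```

```text
forktip [ 0.415 -0.069  0.013]
wheel [ 0.555 -0.358  0.075]
hub [ 0.554 -0.357  0.08 ]
knob [ 0.589 -0.372  0.106]
pbaseL [ 0.49  -0.289  0.01 ]
pbaseR [ 0.46  -0.374  0.01 ]
timer [ 0.432 -0.477  0.018]
cup [ 0.552 -0.54   0.073]
counter [0.553 0.061 0.025]
dropper [ 0.702 -0.207  0.096]
dockRearL [0.436 0.089 0.054]
dockRL2 [0.376 0.087 0.05 ]
(363, 792, 3)
[370 182  22  21 353] [380.2266289  192.37393768]
[191 235  18  14 116] [200.37931034 240.90517241]
```

View pics/c0.png

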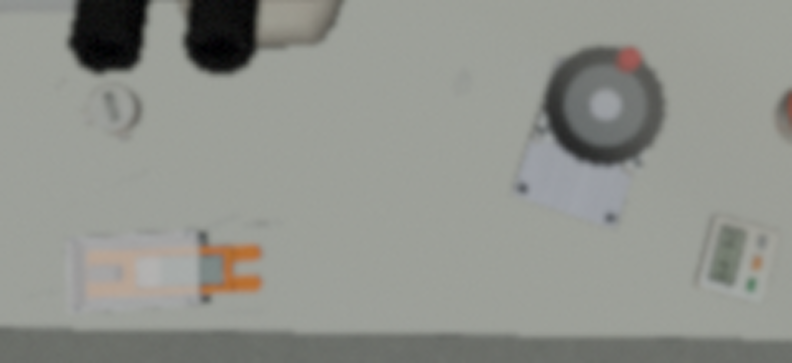

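The close crop confirms the fork at (245,268), pointing right (world -y) and straight. It also gives press base front corners at (518,190) and (612,222), so press yaw is about -0.34 rad. Next I turn the tool and go to the fork.

```bash
python3 -m inch '[0,0,0,-0.121,0,0,0,-0.121,0,0,0,-0.121,0,0,0,-0.121,0,0,0,-0.121]' && python3 -m inch '[0,0,0,-0.121,0,0,0,-0.121,0,0,0,-0.121,0,0,0,-0.121,0,0,0,-0.121]' && python3 -m inch '[2.9,1.3,0.3,0,2.9,1.3,0.3,0,2.9,1.3,0.3,0,2.9,1.3,0.3,0,2.9,1.3,0.3,0]' && python3 -m inch '[2.9,1.3,0.3,0,2.9,1.3,0.3,0,2.9,1.3,0.3,0,2.9,1.3,0.3,0,2.9,1.3,0.3,0]' && python3 -m inch '[2.9,1.3,0.3,0,2.9,1.3,0.3,0,2.9,1.3,0.3,0,2.9,1.3,0.3,0,2.9,1.3,0.3,0]' && python3 -m inch '[0,0,0,0,0,0,0,0,0,0,0,0,0,0,0,0,0,0,0,0]'
python3 - <<'E'
from h import *
s=get_state();print(s['tcp_pos'],s['orientation'],s['joint_pos'])
c,im=shot("wrist");cv2.imwrite("pics/w1.png",im);print(c)
np.save("w1.npy",c,allow_pickle=True)
E
```

```text
clock: 0.52
tcp_pos: [0.2029, -0.5377, 0.2418]
orientation: [-0.001, 0.884, 0.467, 0.0]
wrist_force: [0.2, 0.2, 0.2]
finger_gap: 0.0855
grip_force: 0.0
clock: 0.93
tcp_pos: [0.2029, -0.5377, 0.2418]
orientation: [-0.0, 0.705, 0.709, 0.0]
wrist_force: [-0.3, 1.0, -0.6]
finger_gap: 0.0854
grip_force: 0.0
clock: 1.35
tcp_pos: [0.2681, -0.3914, 0.2267]
orientation: [-0.0, 0.707, 0.707, 0.0]
wrist_force: [0.8, 0.0, -0.1]
finger_gap: 0.0849
grip_force: 0.0
clock: 1.77
tcp_pos: [0.3331, -0.2464, 0.2119]
orientation: [-0.0, 0.707, 0.707, 0.0]
wrist_force: [0.4, -0.9, 0.0]
finger_gap: 0.0856
grip_force: 0.0
clock: 2.18
tcp_pos: [0.3981, -0.1014, 0.197]
orientation: [-0.0, 0.707, 0.707, -0.0]
wrist_force: [1.0, -0.5, 0.3]
finger_gap: 0.0855
grip_force: 0.0
clock: 2.6
tcp_pos: [0.3977, -0.104, 0.1973]
orientation: [0.0, 0.708, 0.706, -0.0]
wrist_force: [0.1, 0.4, -0.0]
finger_gap: 0.0852
grip_force: 0.0
[ 0.39772989 -0.10402618  0.197322  ] [ 7.88113459e-05  7.07832320e-01  7.06380485e-01 -1.04585034e-04] [-4.51485571e-01  1.77496662e-02 -4.23464027e-01  1.12950253e+00
 -2.49358981e-04  1.12136395e+00]
{'fovy': 70.68151874295437, 'cx': 258.59962519919236, 'cy': 193.57068374050888, 'xyz': array([ 0.39853707, -0.03158006,  0.3293919 ]), 'orientation': array([ 1.44744914e-01,  9.89467849e-01, -1.51151859e-03, -2.96087001e-05])}
```

View pics/w1.png

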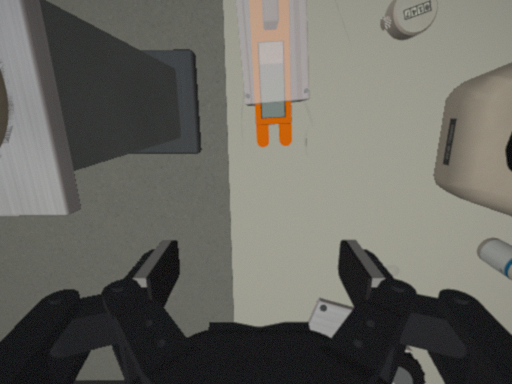

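The wrist view shows the carrier with its fork tips at about (263,146) and (286,146). The dock front corners are at (247,104) and (309,99).

```bash
python3 - <<'E'
from h import *
c=np.load("w1.npy",allow_pickle=True).item();im=cv2.imread("pics/w1.png")
h=cv2.cvtColor(im,cv2.COLOR_BGR2HSV)
m=((h[...,0]<20)&(h[...,1]>200)&(h[...,2]>120)).astype(np.uint8)
for r in range(104,150,4):
    x=np.where(m[r,200:340])[0]+200
    if len(x): print(r,x.min(),x.max(),ray(c,x.min(),r,.016)[:2].round(4),ray(c,x.max()+1,r,.016)[:2].round(4))
r=np.where(m[:,250:300].any(1))[0];print(r.max(),ray(c,274.5,r.max()+1,.016))
print("dock front",ray(c,247,105,.054),ray(c,309,99,.054))
# grip top, slide ends
E
```

```text
104 259 289 [ 0.3991 -0.0225] [ 0.4332 -0.0226]
108 256 289 [ 0.3958 -0.0267] [ 0.4333 -0.0268]
112 256 290 [ 0.3958 -0.0309] [ 0.4346 -0.031 ]
116 256 289 [ 0.3958 -0.0352] [ 0.4336 -0.0353]
120 257 290 [ 0.3968 -0.0395] [ 0.4348 -0.0396]
124 257 290 [ 0.3968 -0.0438] [ 0.435  -0.0439]
128 257 290 [ 0.3968 -0.0482] [ 0.4351 -0.0483]
132 257 290 [ 0.3968 -0.0526] [ 0.4352 -0.0527]
136 257 290 [ 0.3968 -0.057 ] [ 0.4354 -0.0571]
140 258 290 [ 0.3979 -0.0615] [ 0.4355 -0.0616]
144 259 287 [ 0.399 -0.066] [ 0.4322 -0.0661]
145 [ 0.41679608 -0.06834179  0.016     ]
dock front [ 0.3874459  -0.02448592  0.054     ] [ 0.44712732 -0.01918075  0.054     ]
```

```bash
python3 -m inch '[1.1,0.36,2.5,0,1.1,0.36,2.5,0,1.1,0.36,2.5,0,1.1,0.36,2.5,0,1.0,0.36,2.5,-0.045]' && python3 -m inch '[0,0,2,0,0,0,1.7,0,0,0,1.2,0,0,0,0.6,0,0,0,0.4,0]' && python3 -m inch '[0,0,0,0,0,0,0,0,0,0,0,0,0,0,0,0,0,0,0,0]' -1 25 && python3 -m inch '[0,0,0,0,0,0,0,0,0,0,0,0,0,0,0,0,0,0,0,0]'
```

```text
clock: 3.07
tcp_pos: [0.4161, -0.0495, 0.0714]
orientation: [0.0, 0.692, 0.722, 0.0]
wrist_force: [0.6, -0.7, -0.4]
finger_gap: 0.0856
grip_force: 0.0
clock: 3.48
tcp_pos: [0.4155, -0.0496, 0.0126]
orientation: [-0.0, 0.692, 0.722, -0.0]
wrist_force: [0.1, -0.1, 0.5]
finger_gap: 0.0853
grip_force: 0.0
clock: 3.9
tcp_pos: [0.4167, -0.0493, 0.0141]
orientation: [0.001, 0.691, 0.723, 0.0]
wrist_force: [0.7, -1.3, 2.6]
finger_gap: 0.0392
grip_force: 28.0
clock: 4.32
tcp_pos: [0.4167, -0.0494, 0.0136]
orientation: [0.001, 0.691, 0.723, 0.0]
wrist_force: [0.5, -2.7, 5.6]
finger_gap: 0.0392
grip_force: 28.1
```

```bash
python3 -m inch '[0,0,-0.1,0,-1,0,0,0,-1.6,0,0,0,-1.6,0,0,0,-1.6,0,0,0]' && python3 -m inch '[-1.6,0,0,0,-1.6,0,0,0,-1.6,0,0,0,-1.6,0,0,0,-1.6,0,0,0]' && python3 -m inch '[-1.2,0,0,0,-0.4,0,0.2,0,0,0,0.3,0,0,0,0.3,0,0,0,0.2,0]'
python3 - <<'E'
from h import *
c,im=shot("wrist");cv2.imwrite("pics/w2.png",im);np.save("w2.npy",c,allow_pickle=True)
E
```

```text
clock: 4.73
tcp_pos: [0.4177, -0.1073, 0.0137]
orientation: [-0.001, 0.691, 0.723, -0.0]
wrist_force: [0.6, 0.1, 0.8]
finger_gap: 0.0392
grip_force: 27.8
clock: 5.15
tcp_pos: [0.4211, -0.1876, 0.0135]
orientation: [-0.001, 0.691, 0.723, -0.0]
wrist_force: [0.4, -0.1, -1.1]
finger_gap: 0.0391
grip_force: 27.7
clock: 5.57
tcp_pos: [0.4232, -0.2043, 0.0093]
orientation: [0.002, 0.691, 0.723, -0.002]
wrist_force: [-19.9, 7.3, 82.9]
finger_gap: 0.0389
grip_force: 72.2
```

View pics/w2.png

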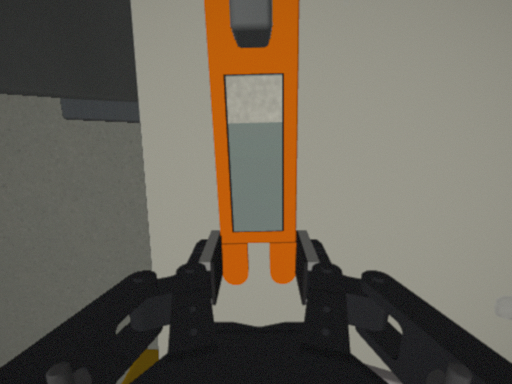

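The carrier is out and held straight by the fork, and the grip shows at (252,20). The fingertips are pressing the table, so I raise, release, lift and look.

```bash
python3 -m inch '[0,0,-0.2,0,0,0,-0.2,0,0,0,0,0,0,0,0,0,0,0,0,0]' && python3 -m inch '[0,0,0,0,0,0,0,0,0,0,0,0,0,0,0,0,0,0,0,0]' 1 30 && python3 -m inch '[0,0,-1,0,0,0,-2.5,0,0,0,-2.5,0,1,0,-1,0,2,0,-0.5,0]' && python3 -m inch '[2,0,0,0,2,0,0,0,1,0,0,0,0,0,0,0,0,0,0,0]'
python3 - <<'E'
from h import *
c,im=shot("wrist");cv2.imwrite("pics/w3.png",im);np.save("w3.npy",c,allow_pickle=True)
s=get_state();print(s['tcp_pos'],s['orientation'])
h=cv2.cvtColor(im,cv2.COLOR_BGR2HSV)
m=((h[...,0]<20)&(h[...,1]>200)&(h[...,2]>120)).astype(np.uint8)
n,l,st,ce=cv2.connectedComponentsWithStats(m);i=1+st[1:,4].argmax();print(st[i])
cn=max(cv2.findContours((l==i).astype(np.uint8),0,2)[0],key=cv2.contourArea)
W=np.array([ray(c,u+.5,v+.5,.006)[:2] for u,v in cn[:,0]],np.float32)
print(cv2.minAreaRect(W))
E
```

```text
clock: 6.03
tcp_pos: [0.4232, -0.2028, 0.0096]
orientation: [0.001, 0.691, 0.723, -0.0]
wrist_force: [-3.4, 1.3, 18.4]
finger_gap: 0.0394
grip_force: 38.2
clock: 6.45
tcp_pos: [0.4226, -0.2024, 0.0078]
orientation: [-0.001, 0.691, 0.723, -0.0]
wrist_force: [-0.3, 0.2, -0.6]
finger_gap: 0.0857
grip_force: 0.0
clock: 6.87
tcp_pos: [0.4234, -0.1746, 0.0851]
orientation: [0.002, 0.692, 0.722, 0.0]
wrist_force: [-0.1, 0.6, -0.5]
finger_gap: 0.0852
grip_force: 0.0
clock: 7.28
tcp_pos: [0.4193, -0.1226, 0.083]
orientation: [0.0, 0.69, 0.723, -0.0]
wrist_force: [-0.2, 0.3, 1.0]
finger_gap: 0.0856
grip_force: 0.0
[ 0.41958724 -0.12322347  0.08314353] [ 2.86536685e-04  6.90836417e-01  7.23011027e-01 -1.37250516e-04]
[ 230  143   51  164 3669]
((0.42016172409057617, -0.14707669615745544), (0.038498979061841965, 0.14919602870941162), 4.2282328605651855)
```

View pics/w3.png

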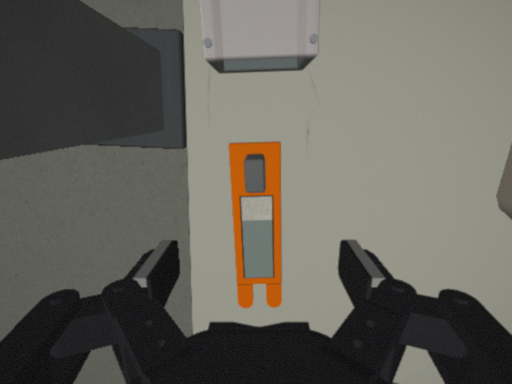

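The carrier lies flat and free on the worktop, with its grip at (255,173) and the dock opening at (260,65), well clear. The fitted rectangle is 149x38.5 mm, as it should be. Next I take the grip.

```bash
python3 -m inch '[0.6,-0.04,0,0,0.6,-0.04,1.2,0,0.7,-0.04,1.2,0,0.6,-0.04,1.2,0,0.6,-0.04,1.0,-0.025]' && python3 -m inch '[0,0,0.7,0,0,0,0.5,0,0,0,0.3,0,0,0,0,0,0,0,0,0]' && python3 -m inch '[0,0,0,0,0,0,0,0,0,0,0,0,0,0,0,0,0,0,0,0]' -1 35 && python3 -m inch '[0,0,0,0,0,0,0,0,0,0,0,0,0,0,0,0,0,0,0,0]'
```

```text
clock: 7.75
tcp_pos: [0.4159, -0.0923, 0.0365]
orientation: [-0.0, 0.682, 0.731, -0.0]
wrist_force: [0.4, 0.2, 0.2]
finger_gap: 0.0853
grip_force: 0.0
clock: 8.17
tcp_pos: [0.4163, -0.0926, 0.0225]
orientation: [0.0, 0.682, 0.731, 0.0]
wrist_force: [-0.2, 0.2, 0.3]
finger_gap: 0.0856
grip_force: 0.0
clock: 8.58
tcp_pos: [0.4161, -0.0921, 0.0225]
orientation: [0.0, 0.682, 0.731, 0.0]
wrist_force: [-0.0, 0.1, 0.1]
finger_gap: 0.0256
grip_force: 0.0
clock: 9.0
tcp_pos: [0.4162, -0.0922, 0.0225]
orientation: [0.0, 0.682, 0.731, 0.0]
wrist_force: [-0.3, 0.5, 4.2]
finger_gap: 0.0135
grip_force: 35.3
```

```bash
python3 -m inch '[0,0,-1,0,0,0,-3.5,0,0,0,-3.5,0,0,0,-3.5,0,0,0,-3.5,0]' && python3 -m inch '[-2.5,0.1,-0.5,0,-3.7,0.1,-0.5,0,-3.7,0.1,-0.5,0,-3.7,0.1,-0.5,0,-3.7,0.1,-0.5,0]' && python3 -m inch '[-3.7,0.1,-0.5,0,-3.7,0.1,-0.5,0,-3.7,0.1,-0.5,0,-3.7,0.1,-0.5,0,-3.7,0.1,-0.5,0]' && python3 -m inch '[0,0,0,0,0,0,0,0,0,0,0,0,0,0,0,0,0,0,0,0]' 
python3 - <<'E'
from h import *
s=get_state();print(s['tcp_pos'],s['orientation'])
c,im=shot("wrist");cv2.imwrite("pics/w4.png",im);np.save("w4.npy",c,allow_pickle=True);print(c['xyz'])
E
```

```text
clock: 9.42
tcp_pos: [0.4151, -0.0917, 0.1734]
orientation: [-0.001, 0.682, 0.731, -0.0]
wrist_force: [1.2, 0.2, -0.6]
finger_gap: 0.0135
grip_force: 34.6
clock: 9.83
tcp_pos: [0.4327, -0.2656, 0.1972]
orientation: [-0.0, 0.682, 0.732, 0.0]
wrist_force: [0.4, 0.4, -0.3]
finger_gap: 0.0133
grip_force: 34.7
clock: 10.25
tcp_pos: [0.4505, -0.45, 0.2216]
orientation: [-0.001, 0.682, 0.731, 0.0]
wrist_force: [-0.4, -0.9, -1.2]
finger_gap: 0.0136
grip_force: 34.7
clock: 10.67
tcp_pos: [0.4509, -0.447, 0.2223]
orientation: [-0.0, 0.681, 0.732, 0.0]
wrist_force: [0.1, 0.0, -0.1]
finger_gap: 0.0134
grip_force: 34.7
[ 0.45091474 -0.44697324  0.22232306] [-3.86600518e-04  6.81444246e-01  7.31869923e-01  7.79969736e-05]
[ 0.44645186 -0.37483089  0.35445048]
```

View pics/w4.png

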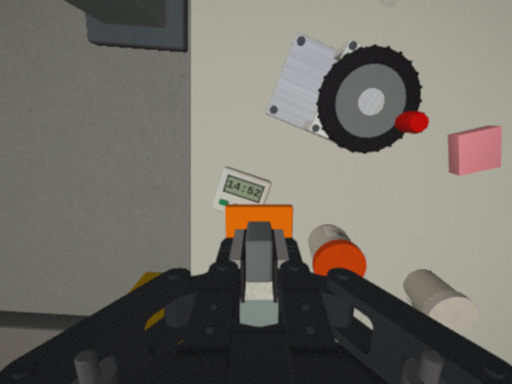

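The wrist view shows the press clearly: base-plate front corners at (300,33) and (266,114), the wheel centred near (369,99) and the red knob at (412,122). The carrier is held with its back edge at (259,206).

```bash
python3 - <<'E'
from h import *
c=np.load("w4.npy",allow_pickle=True).item();im=cv2.imread("pics/w4.png")
g=cv2.cvtColor(im,cv2.COLOR_BGR2GRAY);h=cv2.cvtColor(im,cv2.COLOR_BGR2HSV)
m=(g<60).astype(np.uint8);m[:, :300]=0;m[165:]=0
m=cv2.morphologyEx(m,cv2.MORPH_OPEN,np.ones((5,5)))
n,l,st,ce=cv2.connectedComponentsWithStats(m);i=1+st[1:,4].argmax()
cn=max(cv2.findContours((l==i).astype(np.uint8),0,2)[0],key=cv2.contourArea)
hull=cv2.convexHull(cn)
W=np.array([ray(c,u+.5,v+.5,.070)[:2] for u,v in hull[:,0]],np.float32)
print("wheel",st[i],cv2.minEnclosingCircle(W),cv2.fitEllipse(W) if len(W)>5 else 0)
r=((h[...,0]<8)|(h[...,0]>172))&(h[...,1]>200)&(h[...,2]>100);r[:,:390]=0;r[90:150]&=True;r[200:]=0
ys,xs=np.where(r);print("knob",xs.min(),xs.max(),ys.min(),ys.max(),ray(c,xs.min()+10,(ys.min()+ys.max())/2,.106),)
# front edge: along rows find step between grey table and plate
pts=[]
e=np.abs(cv2.Sobel(cv2.GaussianBlur(im,(3,3),0)[...,0].astype(np.float32),cv2.CV_32F,1,0))
for v in range(45,108,4):
    u0=300+(v-33)*(266-300)/(114-33); a=int(u0)-8
    k=a+e[v,a:a+16].argmax(); pts.append(ray(c,k+.5,v+.5,.010)[:2]); print(v,k,end='; ')
pts=np.array(pts,np.float32);d=cv2.fitLine(pts,cv2.DIST_HUBER,0,.01,.01).ravel();print(d,np.degrees(np.arctan2(d[1],d[0])))
for u,v in[(300,33),(266,114)]:print(ray(c,u,v,.01))
w=cv2.resize(im[15:170,240:450],None,fx=3.8,fy=3.8,interpolation=cv2.INTER_CUBIC);cv2.imwrite("pics/w4c.png",w)
E
```

```text
wheel [ 318   46  102  106 4278] ((0.5567497611045837, -0.3588527739048004), 0.0529496930539608) ((0.5558043122291565, -0.35701659321784973), (0.09997624903917313, 0.1023465245962143), 73.1331558227539)
knob 396 427 111 132 [ 0.57739782 -0.37293363  0.106     ]
45 298; 49 290; 53 289; 57 287; 61 286; 65 284; 69 283; 73 281; 77 279; 81 278; 85 276; 89 274; 93 273; 97 271; 101 270; 105 276; [ 0.32415175  0.9460051   0.46819416 -0.33433294] 71.08581
[ 0.48696206 -0.28538284  0.01      ]
[ 0.45554811 -0.37548284  0.01      ]
```

View pics/w4c.png

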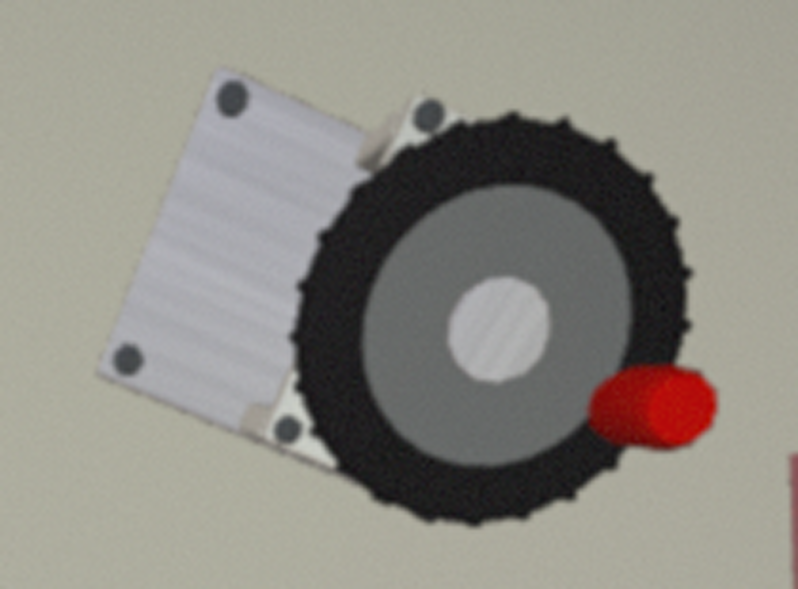

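```bash
python3 -m inch '[0,0,0,-0.1173,0,0,0,-0.1173,0,0,0,-0.1173,0,0,0,-0.1173,0,0,0,-0.1173]' && python3 -m inch '[0,0,0,-0.1173,0,0,0,-0.1173,0,0,0,-0.1173,0,0,0,-0.1173,0,0,0,-0.1173]' && python3 -m inch '[1.23,1.18,0.3,0,1.23,1.18,0.3,0,1.23,1.18,0.3,0,1.23,1.18,0.3,0,1.23,1.18,0.3,0]' && python3 -m inch '[1.23,1.18,1,0,1.23,1.18,1,0,1.23,1.18,1,0,1.23,1.18,1,0,1.23,1.18,1,0]' && python3 -m inch '[0,0,2,0,0,0,2,0,0,0,2,0,0,0,2,0,0,0,1.4,0]' && python3 -m inch '[0,0,0,0,0,0,0,0,0,0,0,0,0,0,0,0,0,0,0,0]'
python3 - <<'E'
from h import *
s=get_state();p=s['tcp_pos'];q=s['orientation'];th=2*np.arctan2(q[2],q[1]);print(p,th,s['joint_pos'])
O=np.array([.5276,-.3487]);x=np.array([.9472,-.3206]);y=np.array([.3206,.9472])
print("press frame",(p[:2]-O)@x,(p[:2]-O)@y,"yaw err",th-(np.pi-.326))
c=np.load("w4.npy",allow_pickle=True).item()
P=np.array([.45091,-.44697,.22232]);t=1.6422;tx=np.array([np.cos(t),np.sin(t),0])
print(proj(c,P+tx*.02+[0,0,-.016]),"seen 259.5,206")
for n in("top","scene"):
    c,im=shot(n);cv2.imwrite(f"pics/{n}5.png",im)
a=cv2.imread("pics/top5.png")[150:260,250:400];b=cv2.imread("pics/scene5.png")
cv2.imwrite("pics/c5.png",cv2.resize(a,None,fx=5,fy=5,interpolation=cv2.INTER_CUBIC))
E
```

```text
clock: 11.13
tcp_pos: [0.4511, -0.4474, 0.2228]
orientation: [0.0, 0.438, 0.899, -0.0]
wrist_force: [-0.2, -0.7, -1.4]
finger_gap: 0.0134
grip_force: 34.7
clock: 11.55
tcp_pos: [0.4511, -0.4474, 0.2229]
orientation: [0.0, 0.16, 0.987, -0.0]
wrist_force: [0.6, -0.1, -0.9]
finger_gap: 0.013
grip_force: 34.7
clock: 11.97
tcp_pos: [0.4114, -0.3711, 0.2075]
orientation: [0.0, 0.163, 0.987, -0.0]
wrist_force: [-0.4, -0.1, -2.6]
finger_gap: 0.0135
grip_force: 34.7
clock: 12.38
tcp_pos: [0.372, -0.2955, 0.1573]
orientation: [0.0, 0.163, 0.987, -0.0]
wrist_force: [0.8, 0.7, -0.5]
finger_gap: 0.0127
grip_force: 34.7
clock: 12.8
tcp_pos: [0.372, -0.2957, 0.0623]
orientation: [-0.0, 0.163, 0.987, 0.0]
wrist_force: [-0.9, -0.3, -1.0]
finger_gap: 0.0133
grip_force: 34.7
clock: 13.22
tcp_pos: [0.3732, -0.2978, 0.0645]
orientation: [0.001, 0.163, 0.987, -0.001]
wrist_force: [0.6, -0.1, -1.1]
finger_gap: 0.0133
grip_force: 34.6
[ 0.37316715 -0.29782295  0.06452356] 2.813998831306699 [-8.41897624e-01  2.59931551e-01 -4.94849161e-01  8.13566336e-01
 -5.54949357e-05 -5.14303870e-01]
press frame -0.16258998227050636 -0.0013204274013483446 yaw err -0.0015938222830942372
[[257.48902403 207.03189494]] seen 259.5,206
```

View pics/c5.png

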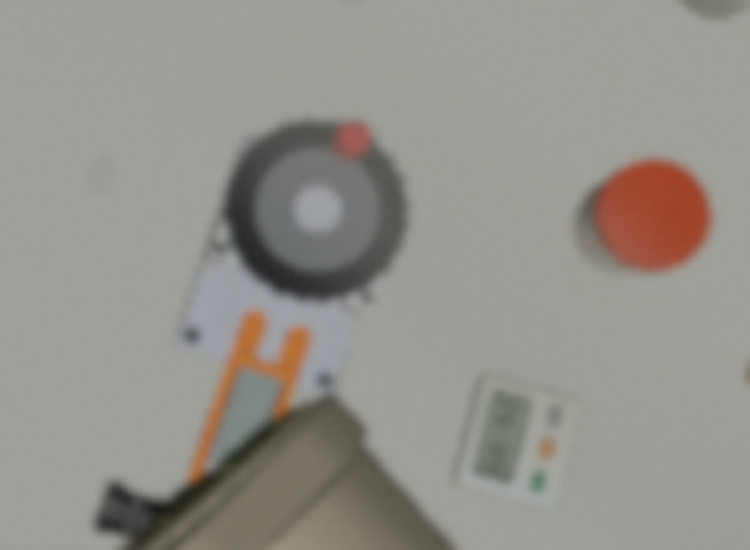

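The top view shows the fork straddling the middle of the base plate and pointing at the wheel, with tine tips at (255,313) and (300,330) and the wheel at (316,209). I check the lateral offset from this picture.

```bash
python3 - <<'E'
from h import *
c=eyes.camera_info("top");im=cv2.imread("pics/top5.png")
h=cv2.cvtColor(im,cv2.COLOR_BGR2HSV);g=cv2.cvtColor(im,cv2.COLOR_BGR2GRAY)
x=np.array([.9472,-.3206]);y=np.array([.3206,.9472]);O=np.array([.5276,-.3487])
m=((h[...,0]<22)&(h[...,1]>120)).astype(np.uint8);m[:,325:]=0;m[:200]=0;m[228:]=0
ys,xs=np.where(m)
W=np.array([ray(c,u+.5,v+.5,.049)[:2]-O for u,v in zip(xs,ys)]);X,Y=W@x,W@y
for a in np.arange(-.09,-.03,.006):
    k=(X>a)&(X<a+.006)
    if k.sum()>5: print(round(a,3),k.sum(),"edges",Y[k].min().round(4),Y[k].max().round(4),"mid",((Y[k].min()+Y[k].max())/2).round(4),"mean",Y[k].mean().round(4))
print("tip X",X.max())
e=(g<110).astype(np.uint8);e[:,:290]=0;e[:165]=0;e[:,335:]=0;e[213:]=0
n,l,st,ce=cv2.connectedComponentsWithStats(e);i=1+st[1:,4].argmax()
cn=max(cv2.findContours((l==i).astype(np.uint8),0,1)[0],key=cv2.contourArea)
el=cv2.minAreaRect(cn);E=cv2.fitEllipse(cv2.convexHull(cn));print(el,E)
for u,v in[E[0],(316/5+250-.5,209/5+150-.5)]:
    P=ray(c,u+.5,v+.5,.072)[:2]-O;print("wheel",P@x,P@y)
for u,v in[(190,335),(325,380)]:
    P=ray(c,u/5+250,v/5+150,.012)[:2]-O;print("screw",P@x,P@y)
E
```

```text
-0.066 21 edges -0.0203 0.0146 mid -0.0028 mean -0.0037
-0.06 18 edges -0.0202 0.0147 mid -0.0028 mean -0.0026
-0.054 13 edges -0.0193 0.0139 mid -0.0027 mean -0.0017
-0.048 16 edges -0.0202 0.0148 mid -0.0027 mean -0.0029
-0.042 12 edges -0.0184 0.014 mid -0.0022 mean -0.0026
tip X -0.03641903335388091
((312.0, 192.0), (34.0, 36.0), 90.0) ((312.3402404785156, 191.8335723876953), (35.22272872924805, 36.12499237060547), 108.8370132446289)
wheel 0.025894573351825614 0.0009269299700703546
wheel 0.02761951774606265 0.00046994914327663464
screw -0.055347486893923936 0.04002981310078874
screw -0.05384131052558145 -0.041272703335655615
```

```bash
python3 -m inch '[0,0.18,1,0,0,0,1,0,0,0,0.7,0,0,0,0.35,0,0,0,0,0]' && python3 -m inch '[-1,0,0,0,-1.2,0,0,0,-1.2,0,0,0,-1,0,0,0,-0.6,0,0,0]' && python3 -m inch '[0,0,0,0,0,0,0,0,0,0,0,0,0,0,0,0,0,0,0,0]'
python3 - <<'E'
from h import *
s=get_state();p=s['tcp_pos'];O=np.array([.5276,-.3487]);x=np.array([.9472,-.3206]);y=np.array([.3206,.9472])
print("press frame",(p[:2]-O)@x,(p[:2]-O)@y,p[2],s['wrist_force'])
c,im=shot("top");cv2.imwrite("pics/top6.png",im)
E
```

```text
clock: 13.73
tcp_pos: [0.3728, -0.2953, 0.0324]
orientation: [-0.0, 0.163, 0.987, 0.0]
wrist_force: [0.4, -0.0, -0.8]
finger_gap: 0.0134
grip_force: 34.8
clock: 14.15
tcp_pos: [0.4224, -0.3127, 0.0333]
orientation: [0.001, 0.163, 0.987, -0.001]
wrist_force: [-0.8, -0.3, -0.8]
finger_gap: 0.0129
grip_force: 34.7
clock: 14.57
tcp_pos: [0.4199, -0.3113, 0.0327]
orientation: [-0.0, 0.163, 0.987, 0.0]
wrist_force: [-0.4, -0.6, -0.7]
finger_gap: 0.0133
grip_force: 34.7
press frame -0.11404872698298998 0.0009160630411868336 0.032748156662321226 [-0.41856802 -0.64349588 -0.71812857]
```

```bash
python3 -m inch '[-0.5,0,0,0,-0.5,0,0,0,-0.5,0,0,0,-0.5,0,0,0,0,0,0,0]' && python3 -m inch '[-0.2,0,0,0,-0.2,0,0,0,-0.2,0,0,0,-0.2,0,0,0,0,0,0,0]'
```

```text
clock: 15.03
tcp_pos: [0.4407, -0.3188, 0.033]
orientation: [0.001, 0.163, 0.987, -0.0]
wrist_force: [-0.1, 0.1, -1.4]
finger_gap: 0.0133
grip_force: 34.7
clock: 15.45
tcp_pos: [0.4473, -0.3208, 0.0329]
orientation: [0.0, 0.163, 0.987, -0.0]
wrist_force: [-0.1, -0.4, -1.1]
finger_gap: 0.013
grip_force: 34.7
```

```bash
python3 -m inch '[-0.3,0,0,0,-0.3,0,0,0,-0.3,0,0,0,0,0,0,0,0,0,0,0]' && python3 -m inch '[-0.2,0,0,0,-0.2,0,0,0,0,0,0,0,0,0,0,0,0,0,0,0]'
```

```text
clock: 15.87
tcp_pos: [0.4557, -0.3236, 0.0328]
orientation: [0.0, 0.163, 0.987, -0.0]
wrist_force: [1.0, 0.1, -0.8]
finger_gap: 0.0133
grip_force: 34.7
clock: 16.28
tcp_pos: [0.4592, -0.3248, 0.0328]
orientation: [0.0, 0.163, 0.987, -0.0]
wrist_force: [0.3, -0.6, -0.3]
finger_gap: 0.0133
grip_force: 34.7
```

```bash
python3 -m inch '[-0.2,0,0,0,0,0,0,0,0,0,0,0,0,0,0,0,0,0,0,0]' && python3 -m inch '[-0.15,0,0,0,0,0,0,0,0,0,0,0,0,0,0,0,0,0,0,0]'
```

```text
clock: 16.7
tcp_pos: [0.4598, -0.3248, 0.0325]
orientation: [-0.001, 0.163, 0.987, 0.0]
wrist_force: [-5.8, 2.2, 2.0]
finger_gap: 0.0135
grip_force: 35.1
clock: 17.12
tcp_pos: [0.4599, -0.3248, 0.0325]
orientation: [-0.003, 0.163, 0.987, 0.0]
wrist_force: [-9.6, 2.0, 5.4]
finger_gap: 0.0134
grip_force: 35.6
```

Contact with about 10 N straight back, at the expected depth, so the slot is home. I relax, release, lift and check.

```bash
python3 -m inch '[0.18,0,0.03,0,0,0,0,0,0,0,0,0,0,0,0,0,0,0,0,0]' && python3 -m inch '[0,0,0,0,0,0,0,0,0,0,0,0,0,0,0,0,0,0,0,0]' 1 && python3 -m inch '[0,0,-0.5,0,0,0,-3,0,0,0,-3.5,0,0,0,-3.5,0,0,0,-3.5,0]' && python3 -m inch '[3,0,-0.5,0,3,0,0,0,1,0,0,0,0,0,0,0,0,0,0,0]'
python3 - <<'E'
from h import *
s=get_state();print(s['tcp_pos'],s['joint_pos'])
c,im=shot("top");cv2.imwrite("pics/top7.png",im)
a=im[150:260,250:400]
cv2.imwrite("pics/c7.png",cv2.resize(a,None,fx=5,fy=5,interpolation=cv2.INTER_CUBIC))
E
```

```text
clock: 17.53
tcp_pos: [0.4598, -0.3248, 0.0326]
orientation: [-0.001, 0.163, 0.987, 0.0]
wrist_force: [-5.5, 2.5, 3.4]
finger_gap: 0.0135
grip_force: 35.4
clock: 17.95
tcp_pos: [0.4613, -0.3256, 0.0326]
orientation: [0.0, 0.163, 0.987, -0.0]
wrist_force: [-0.2, -0.0, -0.0]
finger_gap: 0.0732
grip_force: 0.0
clock: 18.37
tcp_pos: [0.4606, -0.325, 0.1743]
orientation: [-0.0, 0.163, 0.987, 0.0]
wrist_force: [0.1, -1.2, 0.2]
finger_gap: 0.0851
grip_force: 0.0
clock: 18.78
tcp_pos: [0.3947, -0.303, 0.1779]
orientation: [0.001, 0.163, 0.987, -0.0]
wrist_force: [0.4, -0.3, -0.3]
finger_gap: 0.0854
grip_force: 0.0
[ 0.3946605  -0.30298454  0.17793315] [-8.16360566e-01  1.93495642e-01 -2.72677007e-01  1.10329974e+00
  2.25575230e-04 -4.87955113e-01]
```

View pics/c7.png

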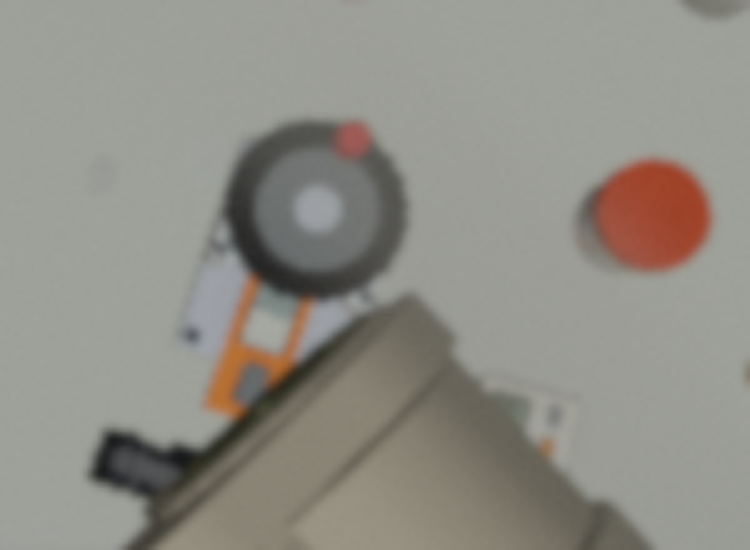

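The top view shows the carrier left lying straight under the press, its grip at (250,382) outside the bridge, and the knob at (352,139). I fit the knob angle from the pictures already taken.

```bash
cat > fitk.py <<'E'
from h import *
from scipy.optimize import least_squares
def red(im,box):
    h=cv2.cvtColor(im,cv2.COLOR_BGR2HSV);u0,u1,v0,v1=box
    r=((h[...,0]<8)|(h[...,0]>170))&(h[...,1]>110);m=np.zeros_like(r);m[v0:v1,u0:u1]=r[v0:v1,u0:u1]
    ys,xs=np.where(m);return np.array([xs.mean()+.5,ys.mean()+.5]),len(xs)
def cen(c,xy):
    a=np.linspace(0,2*np.pi,24);P=np.array([[xy[0]+.01*np.cos(t),xy[1]+.01*np.sin(t),z] for z in(.076,.106) for t in a])
    M=cv2.moments(cv2.convexHull(proj(c,P).astype(np.float32)));return np.array([M['m10'],M['m01']])/M['m00']
def knob(c,im,box):
    s,n=red(im,box);r=least_squares(lambda p:cen(c,p)-s,[.58,-.37],x_scale=.01);print(s,n,"knob",r.x.round(4));return r.x
E
python3 - <<'E'
from fitk import *
a=knob(np.load("w4.npy",allow_pickle=True).item(),cv2.imread("pics/w4.png"),(390,435,100,140))
b=knob(eyes.camera_info("top"),cv2.imread("pics/top7.png"),(312,330,170,185))
for k,C in((a,[.5560,-.3575]),(b,[.5545,-.357])):
    d=k-C;print(np.linalg.norm(d),"q",-np.arctan2(d[1],d[0])-.32)
E
```

```text
[411.80707395 122.02893891] 622 knob [ 0.5895 -0.3731]
[321. 178.] 12 knob [ 0.589  -0.3754]
0.03697442240738091 q 0.11431947513497404
0.03910358240515167 q 0.16926047203588634
```

```bash
python3 -m inch '[-2,-0.05,0,0,-3.4,-0.1,0,0,-3.4,-0.1,0,0,-3.4,-0.1,0,0,-3.4,-0.1,0,0]' && python3 -m inch '[-3.1,-0.03,0,0,-2,0,0,0,0,0,0,0,0,0,0,0,0,0,0,0]' && python3 -m inch '[0,0,2.5,0,0,0,2.5,0,0,0,2,0,0,0,1,0,0,0,0.5,0]' && python3 -m inch '[0,0,0,0,0,0,0,0,0,0,0,0,0,0,0,0,0,0,0,0]'
```

```text
clock: 19.25
tcp_pos: [0.5434, -0.358, 0.1767]
orientation: [0.0, 0.163, 0.987, -0.0]
wrist_force: [-0.5, -0.2, 0.7]
finger_gap: 0.0856
grip_force: 0.0
clock: 19.67
tcp_pos: [0.5891, -0.3736, 0.1763]
orientation: [-0.001, 0.163, 0.987, 0.0]
wrist_force: [0.2, -0.3, -0.2]
finger_gap: 0.0854
grip_force: 0.0
clock: 20.08
tcp_pos: [0.5874, -0.3731, 0.0908]
orientation: [-0.001, 0.163, 0.987, 0.001]
wrist_force: [0.6, 0.8, -0.5]
finger_gap: 0.0853
grip_force: 0.0
clock: 20.5
tcp_pos: [0.5896, -0.3744, 0.0939]
orientation: [0.001, 0.163, 0.987, -0.001]
wrist_force: [-0.9, -0.9, 0.1]
finger_gap: 0.0852
grip_force: 0.0
```

```bash
python3 -m inch '[0,0,0,0,0,0,0,0,0,0,0,0,0,0,0,0,0,0,0,0]' -1 30 && python3 -m inch '[0,0,0,0,0,0,0,0,0,0,0,0,0,0,0,0,0,0,0,0]'
python3 - <<'E'
import numpy as np
q=.14+np.arange(36)*.2;r=3.9
p=np.round(np.c_[-r*np.cos(q),-r*np.sin(q)],2);d=np.diff(p,axis=0)
for i,k in enumerate(d.round(2)): print(k.tolist(),end='\n' if i%5==4 else ' ')
E
```

```text
clock: 20.92
tcp_pos: [0.589, -0.3739, 0.0925]
orientation: [-0.0, 0.163, 0.987, -0.0]
wrist_force: [0.6, 0.6, 0.2]
finger_gap: 0.0259
grip_force: 0.0
clock: 21.33
tcp_pos: [0.589, -0.3739, 0.0926]
orientation: [0.0, 0.163, 0.987, 0.0]
wrist_force: [-0.6, 1.5, 1.2]
finger_gap: 0.0186
grip_force: 29.4
[0.18, -0.76] [0.33, -0.71] [0.47, -0.62] [0.58, -0.52] [0.67, -0.39]
[0.74, -0.26] [0.77, -0.1] [0.78, 0.06] [0.75, 0.2] [0.69, 0.35]
[0.61, 0.49] [0.51, 0.59] [0.37, 0.69] [0.23, 0.74] [0.08, 0.77]
[-0.08, 0.78] [-0.23, 0.74] [-0.37, 0.69] [-0.5, 0.59] [-0.61, 0.49]
[-0.69, 0.35] [-0.75, 0.21] [-0.78, 0.06] [-0.77, -0.1] [-0.74, -0.25]
[-0.67, -0.39] [-0.58, -0.52] [-0.47, -0.62] [-0.33, -0.71] [-0.19, -0.75]
[-0.03, -0.78] [0.12, -0.77] [0.27, -0.73] [0.41, -0.66] [0.54, -0.57]
```

```bash
python3 -m inch '[0.18,-0.76,0,0,0.33,-0.71,0,0,0.47,-0.62,0,0,0.58,-0.52,0,0,0.67,-0.39,0,0]' && python3 -m inch '[0.74,-0.26,0,0,0.77,-0.10,0,0,0.78,0.06,0,0,0.75,0.20,0,0,0.69,0.35,0,0]'
python3 -c "
from h import *
s=get_state();print(s['tcp_pos'],s['wrist_force'],s['joint_pos'])"
```

```text
clock: 21.75
tcp_pos: [0.5575, -0.3954, 0.0926]
orientation: [0.0, 0.163, 0.987, 0.0]
wrist_force: [1.6, 6.5, 4.4]
finger_gap: 0.019
grip_force: 29.7
clock: 22.17
tcp_pos: [0.524, -0.3814, 0.0926]
orientation: [0.002, 0.163, 0.987, -0.0]
wrist_force: [7.3, 2.0, -1.2]
finger_gap: 0.0186
grip_force: 29.3
[ 0.52396681 -0.38135722  0.09261495] [ 7.31716481  2.01945786 -1.1864872 ] [-0.75360664  0.52648788 -0.00384331  1.03785356  0.00152489 -0.42537831]
```

```bash
python3 -m inch '[0.61,0.49,0,0,0.51,0.59,0,0,0.37,0.69,0,0,0.23,0.74,0,0,0.08,0.77,0,0]' && python3 -m inch '[-0.08,0.78,0,0,-0.23,0.74,0,0,-0.37,0.69,0,0,-0.50,0.59,0,0,-0.61,0.49,0,0]'
python3 - <<'E'
import numpy as np
from scipy.optimize import least_squares
from workcell import get_state
p=get_state()['tcp_pos'];print(p)
E
```

```text
clock: 22.58
tcp_pos: [0.5168, -0.3449, 0.0927]
orientation: [0.0, 0.164, 0.986, -0.001]
wrist_force: [2.6, -4.3, -2.5]
finger_gap: 0.0188
grip_force: 29.5
clock: 23.0
tcp_pos: [0.545, -0.3183, 0.0926]
orientation: [-0.0, 0.163, 0.987, -0.0]
wrist_force: [-2.0, -6.1, -0.5]
finger_gap: 0.0183
grip_force: 29.8
[ 0.54498295 -0.31834591  0.09257811]
```

```bash
python3 -m inch '[-0.69,0.35,0,0,-0.75,0.21,0,0,-0.78,0.06,0,0,-0.77,-0.10,0,0,-0.74,-0.25,0,0]' && python3 -m inch '[-0.67,-0.39,0,0,-0.58,-0.52,0,0,-0.47,-0.62,0,0,-0.33,-0.71,0,0,-0.19,-0.75,0,0]' && python3 -m inch '[-0.03,-0.78,0,0,0.12,-0.77,0,0,0.27,-0.73,0,0,0.41,-0.66,0,0,0.2,-0.25,0,0]' && python3 -m inch '[0,0,0,0,0,0,0,0,0,0,0,0,0,0,0,0,0,0,0,0]'
python3 - <<'E'
from h import *
p=get_state()['tcp_pos'];d=p[:2]-[.5545,-.357];print(np.linalg.norm(d),"q",-np.arctan2(d[1],d[0])-.32+2*np.pi)
E
```

```text
clock: 23.42
tcp_pos: [0.5808, -0.3277, 0.0925]
orientation: [-0.001, 0.163, 0.987, 0.0]
wrist_force: [-6.3, -2.1, 5.3]
finger_gap: 0.0188
grip_force: 30.2
clock: 23.83
tcp_pos: [0.5928, -0.3619, 0.0925]
orientation: [-0.001, 0.163, 0.987, 0.002]
wrist_force: [-3.2, 3.8, 6.1]
finger_gap: 0.0185
grip_force: 30.3
clock: 24.25
tcp_pos: [0.574, -0.3901, 0.0926]
orientation: [0.002, 0.163, 0.987, 0.002]
wrist_force: [10.1, 7.6, 0.2]
finger_gap: 0.0186
grip_force: 30.0
clock: 24.67
tcp_pos: [0.5741, -0.3899, 0.0926]
orientation: [0.001, 0.163, 0.987, 0.001]
wrist_force: [4.7, 4.4, 1.8]
finger_gap: 0.0187
grip_force: 30.2
0.03832507637470272 q 6.995911064464101
```

```bash
python3 -m inch '[0.2,-0.23,0,0,0.1,-0.11,0,0,0,0,0,0,0,0,0,0,0,0,0,0]' && python3 -m inch '[0.1,-0.12,0,0,0.1,-0.11,0,0,0,0,0,0,0,0,0,0,0,0,0,0]'
```

```text
clock: 25.08
tcp_pos: [0.5739, -0.3901, 0.0927]
orientation: [0.004, 0.161, 0.987, 0.003]
wrist_force: [14.0, 9.7, -0.6]
finger_gap: 0.0185
grip_force: 30.0
clock: 25.5
tcp_pos: [0.5736, -0.3902, 0.0927]
orientation: [0.006, 0.16, 0.987, 0.004]
wrist_force: [20.9, 13.0, -2.4]
finger_gap: 0.0187
grip_force: 30.0
```

The wheel is hard on its stop: force grows with no movement. I relax, let go, back off and check.

```bash
python3 -m inch '[-0.2,0.23,0,0,-0.2,0.22,0,0,0,0,0,0,0,0,0,0,0,0,0,0]' && python3 -m inch '[0,0,0,0,0,0,0,0,0,0,0,0,0,0,0,0,0,0,0,0]' 1 && python3 -m inch '[0,0,-0.5,0,0,0,-2.5,0,0,0,-3.5,0,0,0,-3.5,0,0,0,-3,0]' && python3 -m inch '[3,0,0,0,3.5,0,0,0,3.5,0,0,0,3.5,0,0,0,3.5,0,0,0]' && python3 -m inch '[3.5,0,0,0,3,0,0,0,1,0,0,0,0,0,0,0,0,0,0,0]'
python3 - <<'E'
from fitk import *
s=get_state();print(s['tcp_pos'],s['wrist_force'])
c,im=shot("top");cv2.imwrite("pics/top8.png",im)
k=knob(c,im,(300,335,170,215));d=k-[.5545,-.357];print(np.linalg.norm(d),"q",-np.arctan2(d[1],d[0])-.32+2*np.pi)
cv2.imwrite("pics/c8.png",cv2.resize(im[150:260,250:400],None,fx=5,fy=5,interpolation=cv2.INTER_CUBIC))
E
```

```text
clock: 25.92
tcp_pos: [0.574, -0.39, 0.0926]
orientation: [0.002, 0.162, 0.987, 0.001]
wrist_force: [7.0, 6.0, 1.4]
finger_gap: 0.0187
grip_force: 30.4
clock: 26.33
tcp_pos: [0.5712, -0.3919, 0.0922]
orientation: [-0.0, 0.164, 0.987, -0.0]
wrist_force: [0.1, 0.5, -0.5]
finger_gap: 0.0777
grip_force: 0.0
clock: 26.75
tcp_pos: [0.5716, -0.3917, 0.2252]
orientation: [0.001, 0.163, 0.987, -0.0]
wrist_force: [0.7, -0.5, 0.3]
finger_gap: 0.0853
grip_force: 0.0
clock: 27.17
tcp_pos: [0.4093, -0.3362, 0.2229]
orientation: [0.0, 0.163, 0.987, -0.0]
wrist_force: [-0.9, -0.1, 1.2]
finger_gap: 0.0852
grip_force: 0.0
clock: 27.58
tcp_pos: [0.3401, -0.3132, 0.2234]
orientation: [0.001, 0.164, 0.987, -0.001]
wrist_force: [0.8, -1.3, 0.0]
finger_gap: 0.0855
grip_force: 0.0
[ 0.34006119 -0.31323429  0.2233702 ] [ 0.75228842 -1.25886295  0.0221805 ]
[327.5 183.5] 9 knob [ 0.5743 -0.3928]
0.04092152747231831 q 7.028888746357757
```

View pics/c8.png

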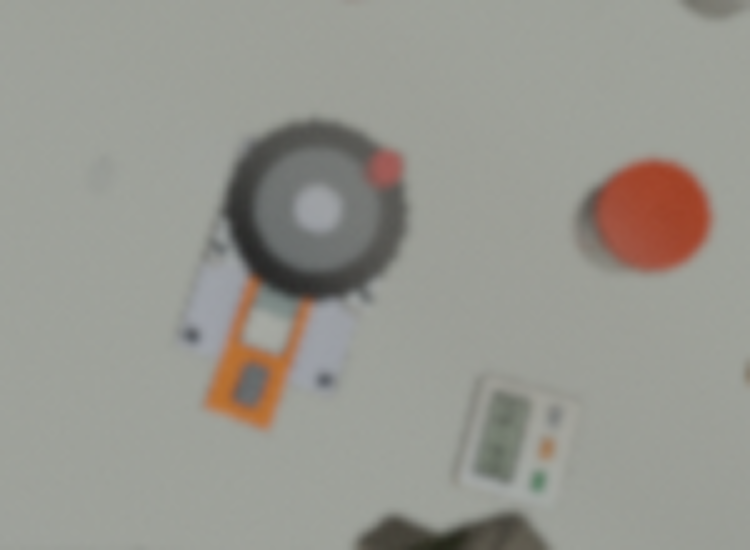

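The top view shows the knob at (384,168), about 7.0 rad. The carrier is straight, with its rear edge at (205,407) to (270,430), the expected distance from the plate. The timer and cup haven't moved and the arm is clear, so I hand in.

```bash
python3 -c "
from workcell import env
print(env.hand_in())"
```

```text
the job is handed in; nothing more can be done
None
```

I've handed the job in: the carrier is home on the pin and lies straight, the handwheel is at its stop (about 7.0 rad measured), and the arm is clear. The hand-in gave no verdict; I saw no sign that the bystanders moved, and pad contact is inferred from the wheel stop.

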